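# Settle the rocking rack stand and load it

### The arm

A 6-joint arm with a two-finger parallel gripper is mounted at the origin on the work surface. World frame = base frame: x ahead of the robot, y to its left, z up, the work surface at z = 0. Lengths are in m, angles in degrees, forces in N, time in s.
With the tool pointing down it reaches from about 0.325 to 0.85 m from the base axis. Payload 15.5 kg.
Tool frame: the origin (TCP) lies midway between the tips of the shut fingers; the grasp point (between the pads) lies 19 mm behind it; y points along the fingers, x is the direction in which the jaws open and shut, and the axes are right-handed (so a half turn about y gives the same grasp; the last joint's range is limited). The gripper opens to 91 mm and grips with 3 to 60 N. Pads are 32 mm wide; open, the fingers measure 118 mm over their backs; the gripper's body (76 mm by 178 mm) begins 60 mm behind the grasp point.
Start: joints at [70.159, 28.281, 77.091, -0, 74.628, -5.472], TCP at [0.155, 0.605, 0.214] pointing down, gripper open.
Joint ranges: [-166.48, 166.48], [-47.26, 123.95], [12.59, 153.08], [-70.14, 250.14], [6.76, 159.57], [-176.63, 176.63]. Speed limits (degrees/s): [108.29, 108.29, 147.25, 172.46, 172.46, 172.46].

### API

Orientations are given as a 3x3 rotation matrix whose columns are the frame's x, y, z axes.
In Python, from bench import ctrl gives the robot as it stands. The module is installed in compiled form; this text tells all that it offers. Calls block until the motion is done:
- ctrl.goto(position, orientation): joint-space move of the TCP to a pose.
- ctrl.move_l(position, vel=0.15, ori=None, contact_N=None): straight line of the TCP; ori=None keeps the orientation; vel is the mean speed in m/s. With contact_N (N) it stops when the force on the tool has changed by that much, and returns True; else False.
- ctrl.movej(angles): joint-space move.
- ctrl.command_gripper(opening): opening from 0.0 (shut) to 1.0 (fully open); the grip force is fixed at half the most; returns when the fingers have stopped.
- ctrl.sleep(seconds).
- ctrl.ik(position, orientation): joint angles nearest the present ones, or None.
- ctrl.read_camera(name): name is "scene" or "top"; returns the picture (384x512x3 uint8, blue, green, red); there is no depth.
- ctrl.camera_params(name): a dict with "fx", "fy", "cx", "cy" (pixels), "D" ([k1, k2, p1, p2, k3] as OpenCV has them; the pictures are not rectified), "pose" (4x4, takes a point from camera to world coordinates). Camera axes: x right, y up, looking along -z (the intrinsics and any distortion apply to the point x, -y, -z); pixel columns grow to the right and rows downward; lengths in m; the calibration is good to about 2 mm. A picture is of the moment at which its call begins. camera_params takes no time and is no camera call.
A pose or a line that the arm cannot do raises ctrl.MotionError and nothing moves.
- ctrl.sign_off(): hands the job in, once; it reports no verdict.
Readings, each from a call of its own:
- ctrl.current_t(): time.
- ctrl.current_q(): joint angles.
- ctrl.current_dq(): joint speeds.
- ctrl.current_effort(): joint torques, N m.
- ctrl.current_tool_pos(): TCP position.
- ctrl.current_eef_rot(): TCP orientation.
- ctrl.current_contact_force(): force on the tool from outside, world axes, zero at the start.
- ctrl.current_wrist_torque(): the same for the moment, N m.
- ctrl.current_grip_width(): opening from 0.0 (shut) to 1.0 (fully open).
Only numpy, scipy, OpenCV 4.12 (cv2) and the standard library are available. Lean on these libraries where they do the work, as an engineer would, in place of code of your own. Each camera call takes 0.05 s, during which the arm holds its last target. There are 200 camera calls.

### The job

The four-footed rack stand is standing crooked on its round base and rocks: turn it on the base, without lifting it out, the short way round until all four feet are down in the channel and it no longer rocks, and only then load it. Push every small tube rack on the bench (blue, pink, yellow: whichever are there) through the funnel mouth along the stand's guides, the first against the red end stop and each next one flush against the one before, in any order; then close the row by pushing the steel end block flush against the last rack, leaving the other things on the bench where they are.

Things in the scene. Friction and masses are not known exactly. Their poses are not given: they have to be found in the camera images.
- base: fixed round aluminium base, 248 mm across; origin: centre of its underside on the bench. Its floor is 8 mm thick (top at z 8 mm); a rim round it (inner radius about 111 mm, top at z 20 mm) keeps the stand's feet in. Two orange shoulders, top at z 16 mm, lie at |y| from 60 to about 102 mm of the base's frame; between them runs the open channel along its x, where the feet belong.
- stand: white four-footed stand, 0.95 kg, loose on the base; origin: centre of the feet's undersides, x along its length to the red stop, z up. Round-ended rubber feet 16 mm across at x +-89, y +-45 mm. Deck top at z 48 mm, x -150 to 140 mm. Settled: level, its x along the base's x within 5 deg, origin 8 mm above the base's. Starts 20 to 46 deg anticlockwise of that, two diagonal feet on the shoulders.
- stop (a point): middle of the red end stop of the stand, at its x 131, z 75 mm. It is an upright plate 12 mm thick (along the stand's x, its inner face at x 125), 60 mm wide (y), from deck (z 48) to z 101 mm; also the handle to turn the stand by.
- mouth (a point): middle of the stand's funnel mouth on the deck, at its x -145, z 48 mm. Dark guide walls 10 mm high (top z 58) and 6 mm thick: about 108 mm apart inside at the mouth, converging to 60 mm at x -85, then parallel up to the stop. Loaded racks have their centres at x 93, 29 and -35 mm.
- rack_blue: blue tube rack, a closed block 64 mm long (its x) by 56 mm wide (its y) by 50 mm tall with tube caps standing 7 mm above its top (seen only), 0.16 kg, the same either way round; origin: centre of its underside, z up. Racks may be absent.
- rack_pink: pink tube rack, a closed block 64 mm long (its x) by 56 mm wide (its y) by 50 mm tall with tube caps standing 7 mm above its top (seen only), 0.16 kg, the same either way round; origin: centre of its underside, z up. Racks may be absent.
- rack_yellow: yellow tube rack, a closed block 64 mm long (its x) by 56 mm wide (its y) by 50 mm tall with tube caps standing 7 mm above its top (seen only), 0.16 kg, the same either way round; origin: centre of its underside, z up. Racks may be absent.
- end_block: steel end block, 36 mm long (its x) by 56 mm wide (its y) by 50 mm tall, 0.28 kg, dark rubber strip on its top, same either way round; origin: centre of its underside, z up. Always present.
- reagent: green reagent bottle, 38 mm across, 85 mm tall (bystander, leave it alone); origin: centre of its underside
- pipette: pipette lying down, 220 mm long along its x, 23 mm high (bystander, leave it alone); origin: centre of its underside
- phone: black phone, 150 x 72 x 9 mm (bystander, leave it alone); origin: centre of its underside
- marker: blue and white marker pen lying down, 130 mm long (bystander, leave it alone); origin: centre of its underside
- tip_box: clear tip box with pink insert and yellow tips, 110 x 80 mm, 61 mm tall (bystander, leave it alone); origin: centre of its underside
- jar: white jar with a red lid, 48 mm across, 55 mm tall (bystander, leave it alone); origin: centre of its underside
- vial: amber vial, 30 mm across, 60 mm tall (bystander, leave it alone); origin: centre of its underside
- beaker: glass beaker, 60 mm across, 70 mm tall (bystander, leave it alone); origin: centre of its underside
Things that resemble listed ones, but are neither listed nor needed, are in the scene too. What is shaped like the rack_blue but black or turquoise is not meant. There is more than one size of the rack_pink; the one meant has the size given above.

How it is judged (in metres and radians):
On the way:
1. the stand is turned until all four feet are down and it is level, let go of, while still empty (angle between stand's own z axis and vertical below 0.022 rad and z of stand in the frame of base below 0.0105 m and angle between the x axis of stand and the x axis of base, either way round below 0.11 rad and contact force between the fingers and stand below 0.2 N and angular speed of stand below 0.1 rad/s and horizontal distance between each of rack_blue, rack_pink, rack_yellow, end_block and stand above 0.13 m), for 0.3 s.
At the end, for the whole second after the job is handed in: Stand level within 1.3 deg, within 6 deg of the channel, feet on the floor (2.5 mm). Every rack present on the deck within 7 mm and 6 deg of the middle line, in one row: first within 4 mm of the stop, gaps under 4 mm; end block in line behind, gap under 4 mm. All at rest (angle between stand's own z axis and vertical below 0.022 rad and z of stand in the frame of base below 0.0105 m and angle between the x axis of stand and the x axis of base, either way round below 0.11 rad and y of rack_blue in the frame of stand between -0.007 and 0.007 m and z of rack_blue in the frame of stand between 0.044 and 0.053 m and angle between the x axis of each of rack_blue, rack_pink, rack_yellow, end_block and the x axis of stand, either way round below 0.11 rad and (x of rack_blue in the frame of stand between 0.089 and 0.097 m or x of rack_blue in the frame of stand between 0.023 and 0.033 m or x of rack_blue in the frame of stand between -0.043 and -0.031 m) and (x of rack_blue in the frame of stand above 0.089 m or horizontal distance between rack_blue and rack_pink below 0.068 m or horizontal distance between rack_blue and rack_yellow below 0.068 m) and linear speed of each of rack_blue, rack_pink, rack_yellow, end_block, stand below 0.02 m/s and y of rack_pink in the frame of stand between -0.007 and 0.007 m and z of rack_pink in the frame of stand between 0.044 and 0.053 m and (x of rack_pink in the frame of stand between 0.089 and 0.097 m or x of rack_pink in the frame of stand between 0.023 and 0.033 m or x of rack_pink in the frame of stand between -0.043 and -0.031 m) and (x of rack_pink in the frame of stand above 0.089 m or horizontal distance between rack_pink and rack_blue below 0.068 m or horizontal distance between rack_pink and rack_yellow below 0.068 m) and y of rack_yellow in the frame of stand between -0.007 and 0.007 m and z of rack_yellow in the frame of stand between 0.044 and 0.053 m and (x of rack_yellow in the frame of stand between 0.089 and 0.097 m or x of rack_yellow in the frame of stand between 0.023 and 0.033 m or x of rack_yellow in the frame of stand between -0.043 and -0.031 m) and (x of rack_yellow in the frame of stand above 0.089 m or horizontal distance between rack_yellow and rack_blue below 0.068 m or horizontal distance between rack_yellow and rack_pink below 0.068 m) and x of any of rack_blue, rack_pink, rack_yellow in the frame of stand above 0.089 m and y of end_block in the frame of stand between -0.007 and 0.007 m and z of end_block in the frame of stand between 0.044 and 0.053 m and (horizontal distance between end_block and rack_blue below 0.054 m or horizontal distance between end_block and rack_pink below 0.054 m or horizontal distance between end_block and rack_yellow below 0.054 m)); the robot touches nothing.
It fails at once if the stand is lifted out of its base (z of stand in the frame of base above 0.035 m).
It fails at once if another thing on the bench is disturbed (moved over 40 mm) (distance of any of reagent, pipette, phone, marker, tip_box, jar, vial, beaker from where it was at the start of the episode above 0.04 m).
Of rack_blue, rack_pink, rack_yellow only 2 to 3 are there at a start; the rules pass over those that are not, and their reading is None.
At some moment in a run one of rack_blue, rack_pink, rack_yellow, end_block may be knocked a few centimetres aside while the robot is not near it.
Once in a run the grip may slacken for a moment while it holds something.
It also fails if it takes over 210 s, if anything falls off the work surface, if the arm or the gripper's body presses on something with over 40 N, if the wrist force passes 120 N, or if a joint passes its speed limit or range.

## Working session

There is one attempt and no reset: what is moved stays moved. The work goes in short steps, each a Python script; the robot and the scene stay as the last script left them, time stands still between calls to the robot, and variables do not carry over. Pictures are saved under pics/ and viewed, about 12 in all and at most 16, crops included, and the job is handed in when it is done.

```bash
mkdir -p pics; python3 - <<'E'
from bench import ctrl
import cv2,numpy as np
np.set_printoptions(precision=4,suppress=True)
for n in ("scene","top"):
    im=ctrl.read_camera(n); cv2.imwrite(f"pics/{n}0.png",im)
    cv2.imwrite(f"pics/{n}0b.png",cv2.resize(im,(800,600),interpolation=cv2.INTER_CUBIC))
    p=ctrl.camera_params(n); print(n,p)
print(ctrl.current_eef_rot(),ctrl.current_t())
E
```

```text
scene {'fx': 389.89923548608624, 'fy': 389.89923548608624, 'cx': 249.55414274926466, 'cy': 190.54205849251787, 'D': array([-0.0337,  0.    ,  0.    ,  0.    ,  0.    ]), 'pose': array([[-0.3208, -0.735 ,  0.5974,  1.2968],
       [ 0.9471, -0.242 ,  0.2109,  0.2562],
       [-0.0104,  0.6335,  0.7737,  1.0346],
       [ 0.    ,  0.    ,  0.    ,  1.    ]])}
top {'fx': 383.5578723704726, 'fy': 383.5578723704726, 'cx': 259.850626942949, 'cy': 193.13400462382052, 'D': array([0.0122, 0.    , 0.    , 0.    , 0.    ]), 'pose': array([[-0.0243,  0.9801, -0.1968,  0.276 ],
       [-0.9993, -0.0297, -0.0247, -0.0418],
       [-0.03  ,  0.1961,  0.9801,  1.4806],
       [ 0.    ,  0.    ,  0.    ,  1.    ]])}
[[ 0.2482 -0.0004 -0.9687]
 [ 0.9687 -0.001   0.2482]
 [-0.0011 -1.      0.0001]] 0.1
```

View pics/top0b.png

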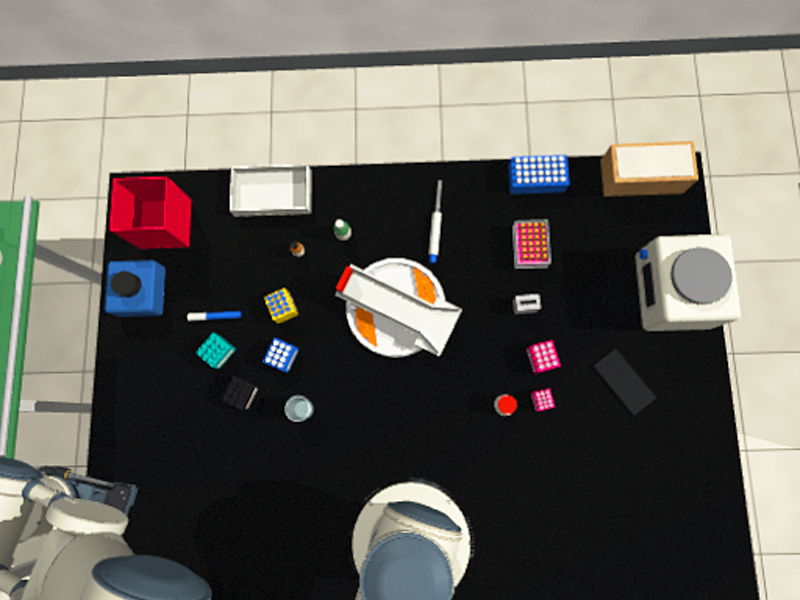

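View pics/scene0b.png

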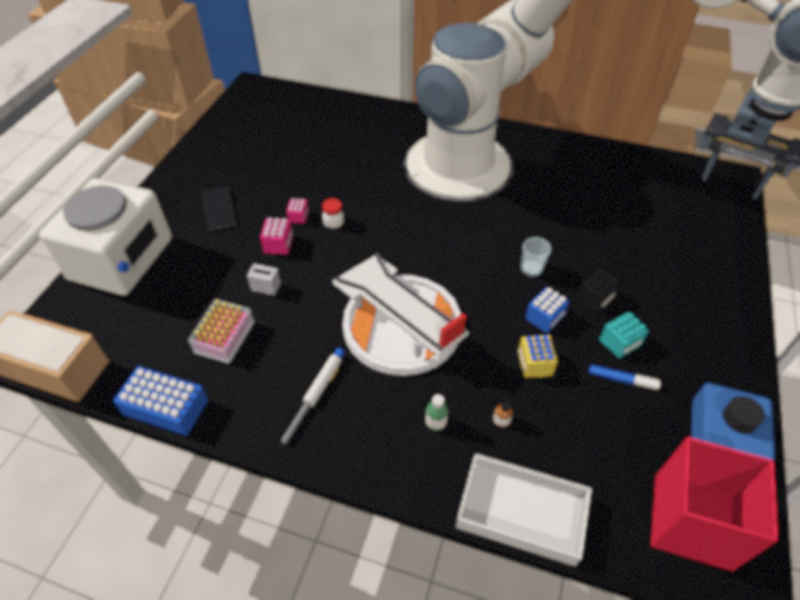

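```bash
cat > h.py <<'E'
from bench import ctrl
import cv2,numpy as np
np.set_printoptions(precision=4,suppress=True)
def ray(n,px,z):
    p=ctrl.camera_params(n);K=np.array([[p['fx'],0,p['cx']],[0,p['fy'],p['cy']],[0,0,1]])
    u=cv2.undistortPoints(np.float64(px).reshape(-1,1,2),K,p['D']).reshape(-1,2)
    T=p['pose'];d=np.c_[u[:,0],-u[:,1],-np.ones(len(u))]@T[:3,:3].T
    return (T[:3,3]+d*((z-T[2,3])/d[:,2])[:,None])[:,:2]
def proj(n,P):
    p=ctrl.camera_params(n);K=np.array([[p['fx'],0,p['cx']],[0,p['fy'],p['cy']],[0,0,1]])
    T=p['pose'];c=(np.atleast_2d(P)-T[:3,3])@T[:3,:3]*[1,-1,-1]
    return cv2.projectPoints(c,np.zeros(3),np.zeros(3),K,p['D'])[0].reshape(-1,2)
COL={'blue':((100,120,60),(128,255,255)),'yellow':((20,110,80),(35,255,255)),'pink':((150,90,80),(174,255,255)),
     'red':((176,150,90),(180,255,255)),'orange':((5,120,120),(19,255,255))}
def mask(im,c):
    h=cv2.cvtColor(im,cv2.COLOR_BGR2HSV);lo,hi=COL[c];m=cv2.inRange(h,lo,hi)
    if c=='red': m|=cv2.inRange(h,(0,150,90),(4,255,255))
    return m
def blobs(im,c,win=None,amin=12):
    m=mask(im,c)
    if win: w=np.zeros_like(m);x0,y0,x1,y1=win;w[y0:y1,x0:x1]=255;m&=w
    cs,_=cv2.findContours(m,cv2.RETR_EXTERNAL,cv2.CHAIN_APPROX_NONE)
    return [c for c in cs if cv2.contourArea(c)>=amin]
def R(a): # jaw direction angle (deg) in world, tool down
    a=np.radians(a);x=np.array([np.cos(a),np.sin(a),0]);y=np.array([0,0,-1.]);return np.c_[x,y,np.cross(x,y)]
def rd(a): a=np.radians(a);return np.array([np.cos(a),np.sin(a)])
E
python3 - <<'E'
from h import *
for n in("top","scene"):
    im=cv2.imread(f"pics/{n}0.png")
    for c in COL:
        for b in blobs(im,c):
            (x,y),wh,a=cv2.minAreaRect(b);print(n,c,np.round([x,y,*wh,a],1),cv2.contourArea(b),ray(n,[[x,y]],.05))
im=cv2.imread("pics/top0.png")
def crop(u0,v0,u1,v1,name,k):cv2.imwrite(f"pics/{name}.png",cv2.resize(im[v0:v1,u0:u1],None,fx=k,fy=k,interpolation=cv2.INTER_CUBIC))
A=[im[160:260,120:220],im[160:235,200:300],im[180:280,300:400]]
A=[cv2.resize(a,(a.shape[1]*400//100,a.shape[0]*4),interpolation=cv2.INTER_CUBIC) for a in A]
out=np.zeros((600,800,3),np.uint8);out[:400,:400]=A[0];out[:400,400:]=A[2]
cv2.imwrite("pics/crop1.png",out[:400])
crop(210,155,305,235,"crop2",8)
E
```

```text
top blue [179.3 226.9  18.3  18.3  26.6] 269.0 [[0.443  0.3003]]
top blue [143.  201.2   4.8  22.3  86.6] 84.5 [[0.5454 0.4415]]
top blue [ 86. 184.  36.  38.  90.] 1238.0 [[0.6197 0.6658]]
top blue [277.  165.5   5.    4.   90. ] 16.0 [[ 0.6699 -0.0745]]
top blue [411.5 162.    5.    6.   -0. ] 18.5 [[ 0.6668 -0.587 ]]
top blue [344.6 111.7  23.4  38.6  86.6] 336.0 [[ 0.8804 -0.3478]]
top yellow [179.6 195.3  19.9  16.9  68.2] 111.5 [[0.5643 0.3012]]
top pink [347.2 255.4  13.1  12.9  76. ] 143.5 [[ 0.3212 -0.3197]]
top pink [347.4 227.7  18.5  17.7  72.9] 282.0 [[ 0.4226 -0.3274]]
top pink [340.  155.3  25.6  19.   86.4] 106.5 [[ 0.7026 -0.3181]]
top pink [ 94.5 135.5  45.   49.   90. ] 1043.5 [[0.8162 0.6445]]
top red [324.5 258.5  11.   11.   90. ] 101.0 [[ 0.3122 -0.2364]]
top red [219.9 177.7   5.3  16.5  28.6] 67.0 [[0.6284 0.1464]]
top orange [233.6 209.1  25.5  10.7  80.5] 180.5 [[0.5045 0.095 ]]
top orange [271.4 181.9  23.7  10.7  80.5] 162.5 [[ 0.6056 -0.051 ]]
top orange [418.4 103.6  25.   54.7  87.7] 1260.5 [[ 0.9031 -0.6374]]
scene blue [470.6 266.9  60.3  36.6  15.3]
[... 1291 characters left out ...]
e orange [320.9 263.9   9.2   4.4  33.7] 26.0 [[0.7275 0.2654]]
scene orange [140.  207.5  16.6  28.6  31. ] 325.0 [[ 0.7111 -0.32  ]]
scene orange [231.5 207.1  11.6  30.1  14. ] 249.5 [[ 0.6185 -0.0448]]
scene orange [283.2 195.7  15.9   6.8  50.2] 67.5 [[0.523  0.0976]]
scene orange [433.2  29.   12.4  60.6  15.9] 393.0 [[-0.7381  0.5242]]
scene orange [415.6  45.   26.8  91.8  15.1] 1161.5 [[-0.5532  0.4488]]
scene orange [384.8  40.8  16.1  86.7  15.3] 924.0 [[-0.5449  0.306 ]]
scene orange [357.5  30.   18.   63.6  18.4] 567.0 [[-0.6053  0.1661]]
scene orange [301.5   6.5  13.   13.   90. ] 124.5 [[-0.7619 -0.1573]]
scene orange [272.1  23.   13.5  46.4   1.6] 425.0 [[-0.541  -0.2563]]
```

View pics/crop1.png

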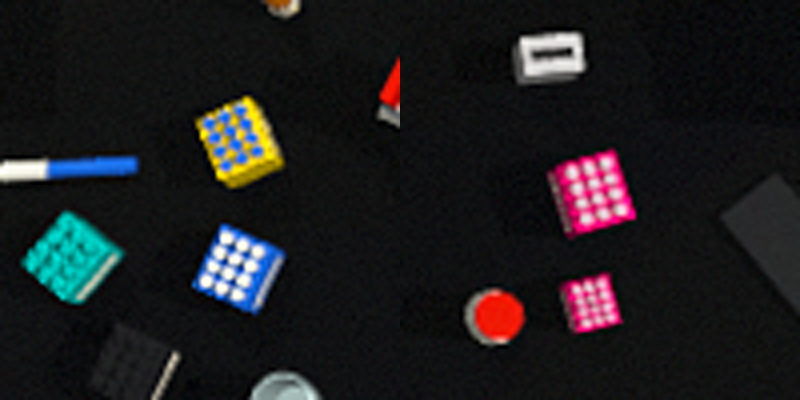

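View pics/crop2.png

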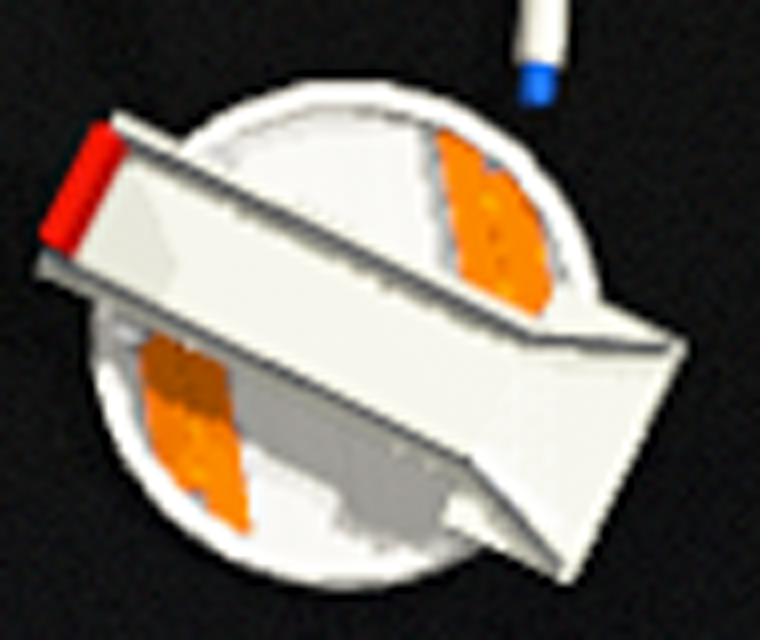

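```bash
python3 - <<'E'
from h import *
f=lambda L:np.array(L)/8.+[210-.5,155-.5]
def ang(a):d=a[0]-a[1];return np.degrees(np.arctan2(d[1],d[0]))
for nm,L in dict(edgeL=[(230,355),(248,530)],edgeR=[(435,135),(460,280)]).items():
    w=ray("top",f(L),.016);print(nm,w,ang(w))
# rim top outer edge points (bottom-left outer points are at z~0.02)
im=cv2.imread("pics/top0.png")
pts=f([(97,330),(130,455),(200,535),(290,580),(400,580),(345,82),(450,97),(530,150),(590,240),(250,105)])
w=ray("top",pts,.02)
A=np.c_[2*w,np.ones(len(w))];s=np.linalg.lstsq(A,(w**2).sum(1),rcond=None)[0];r=np.sqrt(s[2]+s[:2]@s[:2])
print("base",s[:2],r,np.hypot(*(w-s[:2]).T)-r)
stop=f([(105,120),(40,245),(75,258),(128,150)])
w=ray("top",stop,.112);print("stop",w,w.mean(0))
mo=ray("top",f([(688,345),(565,580)]),.06);print("mouth",mo,mo.mean(0))
c=w.mean(0)-s[:2];print(np.degrees(np.arctan2(c[1],c[0])),np.hypot(*c)); print(ang(np.array([w.mean(0),mo.mean(0)])))
E
```

```text
edgeL [[0.5499 0.0797]
 [0.4641 0.0721]] 5.023244277993099
edgeR [[ 0.657  -0.0229]
 [ 0.5837 -0.0332]] 7.972689032141744
base [0.5601 0.0195] 0.12427261315139755 [ 0.0003 -0.0007 -0.0004  0.0011 -0.0001 -0.      0.0012 -0.0001 -0.0009
 -0.0004]
stop [[0.644  0.1281]
 [0.5858 0.1583]
 [0.5792 0.1422]
 [0.6294 0.1175]] [0.6096 0.1365]
mouth [[ 0.54   -0.1396]
 [ 0.431  -0.0781]] [ 0.4855 -0.1088]
67.05671118797258 0.12711960803450992
63.16631554196501
```

```bash
python3 - <<'E'
from h import *
C=np.array([.560,.0195]);r=.128
P=lambda a,z:[*(C+r*rd(a)),z]
a=66.
j=ctrl.ik(P(a,.2),R(a+90)),ctrl.ik(P(a,.2),R(a-90));print(*j)
s=-90 if abs(j[1][5])<abs(j[0][5]) else 90
ctrl.goto(P(a,.2),R(a+s)); ctrl.command_gripper(.82)
print(ctrl.move_l(P(a,.083),vel=.08,contact_N=6))
f0=ctrl.current_contact_force()
for k in range(9):
    a-=5
    h=ctrl.move_l(P(a,.083),vel=.05,ori=R(a+s),contact_N=30)
    print(a,h,ctrl.current_tool_pos(),np.round(ctrl.current_contact_force()-f0,1),round(ctrl.current_wrist_torque()[2],2))
    if h:break
cv2.imwrite("pics/t1.png",cv2.resize(np.hstack([ctrl.read_camera("top")[140:260,190:330],ctrl.read_camera("scene")[130:250,190:330]]),None,fx=2.8,fy=2.8,interpolation=cv2.INTER_CUBIC))
print(s,ctrl.current_t())
E
```

```text
[   7.1125   29.1838   77.7894   -0.       73.0268 -148.8875] [ 7.1125 29.1838 77.7894 -0.     73.0268 31.1125]
False
61.0 False [0.622  0.1314 0.0831] [-0.5  0.5  1. ] 0.02
56.0 False [0.6314 0.1257 0.083 ] [-0.5 -0.1  0.8] -0.04
51.0 False [0.6403 0.1191 0.0829] [-0.5  0.2 -0.2] 0.01
46.0 False [0.6485 0.1119 0.0829] [-2.2  2.8  0.7] 0.02
41.0 False [0.6566 0.1037 0.083 ] [-0.1  3.1 -1.7] -0.11
36.0 False [0.6637 0.0946 0.083 ] [-1.   1.2 -0.3] -0.05
31.0 False [0.6698 0.0853 0.083 ] [-0.1  0.3 -0.1] -0.01
26.0 False [0.6752 0.076  0.0831] [0.1 3.1 0.3] -0.07
21.0 False [0.6797 0.0654 0.0831] [0.8 1.6 0.6] -0.04
-90 7.9833
```

View pics/t1.png

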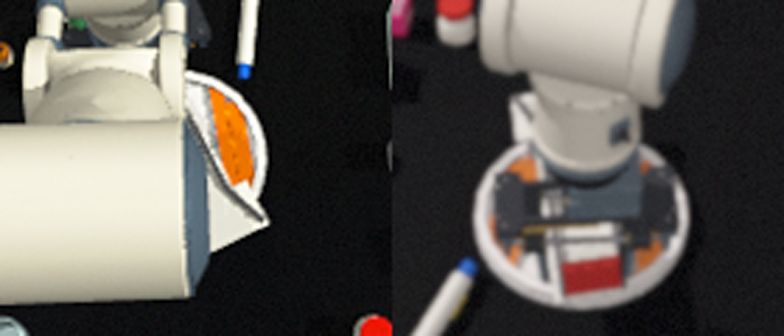

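```bash
python3 - <<'E'
from h import *
C=np.array([.560,.0195]);r=.128
P=lambda a,z:[*(C+r*rd(a)),z]
a=21.
for k in range(7):
    a-=2.5
    h=ctrl.move_l(P(a,.083),vel=.04,ori=R(a-90),contact_N=12)
    print(a,h,ctrl.current_tool_pos(),np.round(ctrl.current_contact_force(),1),round(ctrl.current_wrist_torque()[2],2))
    if h:break
a+=3;ctrl.move_l(P(a,.083),vel=.05,ori=R(a-90))
print(np.round(ctrl.current_contact_force(),1))
ctrl.move_l(P(a,.23));q=ctrl.current_q();q[0]=60;ctrl.movej(q);ctrl.sleep(.3)
t=ctrl.read_camera("top");s=ctrl.read_camera("scene");cv2.imwrite("pics/top2.png",t);cv2.imwrite("pics/scene2.png",s)
cv2.imwrite("pics/t2.png",cv2.resize(np.hstack([t[140:250,190:300],s[150:250,210:310][:100] if 0 else s[140:250,205:315]]),None,fx=3.6,fy=3.6,interpolation=cv2.INTER_CUBIC))
print(ctrl.current_t())
E
```

```text
18.5 False [0.6813 0.06   0.083 ] [-1.3  0.7  1.8] 0.05
16.0 False [0.683  0.0547 0.083 ] [-1.2  0.7 -0.1] 0.02
13.5 False [0.6845 0.0493 0.0829] [-0.5  0.8 -0.2] 0.06
11.0 False [0.6858 0.0438 0.083 ] [-0.2 -0.6  0.7] 0.01
8.5 False [0.6865 0.0384 0.083 ] [-1.3  1.8  1.1] 0.04
6.0 True [0.6865 0.0343 0.0828] [-0.3  0.7  0.2] 0.04
[-0.4  0.4 -0.3]
13.9333
```

View pics/t2.png

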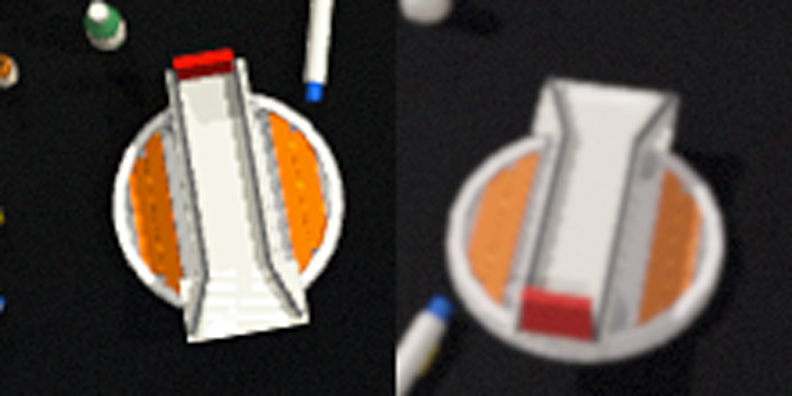

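```bash
cat >> h.py <<'E'
def tri(pt,ps):
    O=[];D=[]
    for n,px in(("top",pt),("scene",ps)):
        a=np.r_[ray(n,[px],0)[0],0];o=ctrl.camera_params(n)['pose'][:3,3];d=a-o;O.append(o);D.append(d/np.linalg.norm(d))
    A=sum(np.eye(3)-np.outer(d,d) for d in D);b=sum((np.eye(3)-np.outer(d,d))@o for o,d in zip(O,D))
    return np.linalg.solve(A,b)
E
python3 - <<'E'
from h import *
t=cv2.imread("pics/top2.png")
m=mask(t,'orange');m[:, :190]=0;m[:,300:]=0;m[:140]=0;m[250:]=0
for nm,(lo,hi),f in(("L",(222,245),max),("R",(262,285),min)):
    sub=m.copy();sub[:, 250 if nm=="L" else 0:]=0 if nm=="L" else sub[:,0:]
    if nm=="R": sub[:,:250]=0
    rows=[r for r in range(140,250) if sub[r].any()]
    rows=rows[6:-6]
    px=[(f(np.nonzero(sub[r])[0])+(.5 if nm=="L" else -.5),r) for r in rows]
    w=ray("top",px,.016);vx,vy,x0,y0=cv2.fitLine(np.float32(w),cv2.DIST_HUBER,0,.001,.001).ravel()
    a=np.degrees(np.arctan2(vy,vx));a=a if abs(a)<90 else a-180*np.sign(a)
    n=np.array([-np.sin(np.radians(a)),np.cos(np.radians(a))]);print(nm,len(rows),"angle",a,"off",n@(np.array([x0,y0])-[.560,.0195]))
ft=lambda x,y:(x/3.6+190-.4,y/3.6+140-.4); fs=lambda x,y:((x-396)/3.6+205-.4,y/3.6+140-.4)
A={}
for nm,a,b in(("mouthL",(188,341),(677,96)),("mouthR",(309,320),(552,81)),("stopTL",(172,68),(592,298)),("stopTR",(232,60),(526,290))):
    A[nm]=tri(ft(*a),fs(*b));print(nm,A[nm])
t0=A["mouthL"]+A["mouthR"];t1=A["stopTL"]+A["stopTR"];d=t1-t0;print(np.degrees(np.arctan2(d[1],d[0])),np.hypot(*d[:2])/2)
d=A["mouthL"]-A["mouthR"];print(np.degrees(np.arctan2(-d[0],d[1])))
E
```

```text
L 38 angle 7.8450713 off 0.0636496804011475
R 33 angle 8.26917 off -0.05633702827233162
mouthL [0.4079 0.0639 0.0601]
mouthR [ 0.4254 -0.0582  0.0582]
stopTL [0.6858 0.0705 0.1103]
stopTR [0.6927 0.0125 0.105 ]
8.087310695460298 0.2753046025713817
8.159720746813923
```

```bash
cat >> h.py <<'E'
TH=8.1;S=np.array([.562,.0235])
def W(x,y=0):return S+x*rd(TH)+y*rd(TH+90)
WIN={'pink':(330,212,368,244),'blue':(165,210,196,245),'yellow':(162,178,198,212)}
SWIN={'pink':(155,135,192,168),'blue':(332,180,367,214),'yellow':(326,210,362,246)}
def locate(c):
    out=[]
    for n,w in(("top",WIN[c]),("scene",SWIN[c])):
        im=ctrl.read_camera(n);m=mask(im,c)
        if c=='yellow':m|=mask(im,'blue')
        x0,y0,x1,y1=w;pts=cv2.findNonZero(m[y0:y1,x0:x1])
        r=cv2.minAreaRect(cv2.convexHull(pts));out.append(ray(n,[np.array(r[0])+[x0,y0]],.027)[0])
    print(c,out);return np.mean(out,0)
def jaw(p,a):
    c=[(abs(j[5]),b) for b in(a,a+180) for j in[ctrl.ik(p,R(b))] if j is not None]
    return min(c)[1]
def pick(p,a):
    a=jaw([*p,.2],a);ctrl.goto([*p,.2],R(a));ctrl.command_gripper(1.)
    h=ctrl.move_l([*p,.018],vel=.15,contact_N=8);print("contact down",h,ctrl.current_tool_pos())
    ctrl.command_gripper(0.);print("width mm",ctrl.current_grip_width()*91)
def carry(x,z=.0745):
    p=W(x);ctrl.move_l([*ctrl.current_tool_pos()[:2],.2],vel=.25);print("width",ctrl.current_grip_width()*91)
    a=jaw([*p,.2],TH+90);ctrl.goto([*p,.2],R(a));print("width",ctrl.current_grip_width()*91)
    print("contact",ctrl.move_l([*p,z],vel=.12,contact_N=8),ctrl.current_tool_pos(),ctrl.current_grip_width()*91)
def away():
    q=ctrl.current_q();q[0]=60 ;ctrl.movej(q)
def shot(name,k=3.6):
    t=ctrl.read_camera("top");s=ctrl.read_camera("scene")
    cv2.imwrite(f"pics/{name}t.png",t);cv2.imwrite(f"pics/{name}s.png",s)
    cv2.imwrite(f"pics/{name}.png",cv2.resize(np.hstack([t[140:250,190:300],s[130:240,205:315]]),None,fx=k,fy=k,interpolation=cv2.INTER_CUBIC))
E
python3 - <<'E'
from h import *
p=locate('pink');locate('blue');locate('yellow')
pick(p,17+90)
w=ctrl.current_grip_width()*91
if 50<w<60: carry(-.117)
print(ctrl.current_t())
E
```

```text
pink [array([ 0.425, -0.332]), array([ 0.4112, -0.331 ])]
blue [array([0.4457, 0.3058]), array([0.4444, 0.3005])]
yellow [array([0.5691, 0.3077]), array([0.5622, 0.3045])]
contact down False [ 0.4184 -0.3318  0.0186]
width mm 56.73368906706238
width 56.64341233667047
width 57.12657360492987
contact True [0.4454 0.0067 0.0735] 56.74711296437133
23.2667
```

```bash
cat >> h.py <<'E'
def release():
    ctrl.command_gripper(.85);ctrl.move_l([*ctrl.current_tool_pos()[:2],.14],vel=.15)
def push(x_end,start=-.19,N=7,z=.076):
    ctrl.move_l([*W(start),.14],vel=.2);ctrl.command_gripper(.28)
    ctrl.move_l([*W(start),z],vel=.15)
    ctrl.move_l([*W(-.172),z],vel=.08,contact_N=N)
    h=ctrl.move_l([*W(x_end-.03),z],vel=.08,contact_N=N)
    print("early",h,ctrl.current_tool_pos())
    if not h:h=ctrl.move_l([*W(x_end+.012),z],vel=.03,contact_N=N)
    d=ctrl.current_tool_pos()[:2]-S;print("end",h,"x",d@rd(TH),"y",d@rd(TH+90),ctrl.current_contact_force())
    ctrl.move_l([*W(d@rd(TH)-.02),z],vel=.05);ctrl.move_l([*W(d@rd(TH)-.02),.2],vel=.2);away()
E
python3 - <<'E'
from h import *
release();push(.045);shot("p1");print(ctrl.current_t())
E
```

```text
early False [0.5768 0.0256 0.076 ]
end True x 0.04424208934172423 y 0.00013904763944460927 [0.0119 0.5643 0.3949]
33.8083
```

View pics/p1.png

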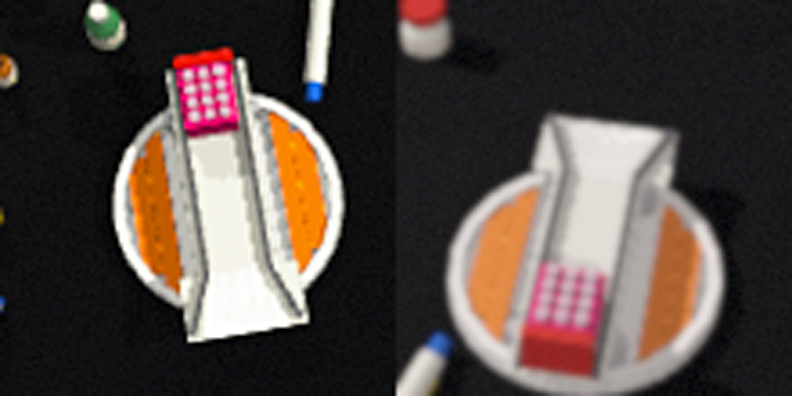

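```bash
python3 - <<'E'
from h import *
p=locate('blue');locate('yellow')
pick(p,-25+90)
w=ctrl.current_grip_width()*91
if 50<w<60:
    carry(-.117)
    if 50<ctrl.current_grip_width()*91<60: release();push(-.019)
shot("p2");print(ctrl.current_t())
E
```

```text
blue [array([0.4457, 0.3058]), array([0.4447, 0.3006])]
yellow [array([0.5689, 0.3076]), array([0.562 , 0.3051])]
contact down False [0.4456 0.3034 0.0187]
width mm 55.90881625923339
width 56.09920279132839
width 55.67139486466898
contact True [0.4454 0.0072 0.0737] 55.850134047206026
early False [0.5133 0.0166 0.0761]
end True x -0.019674176584497518 y 9.602580862746049e-05 [ 0.1807 -0.5299  0.0135]
52.175
```

View pics/p2.png

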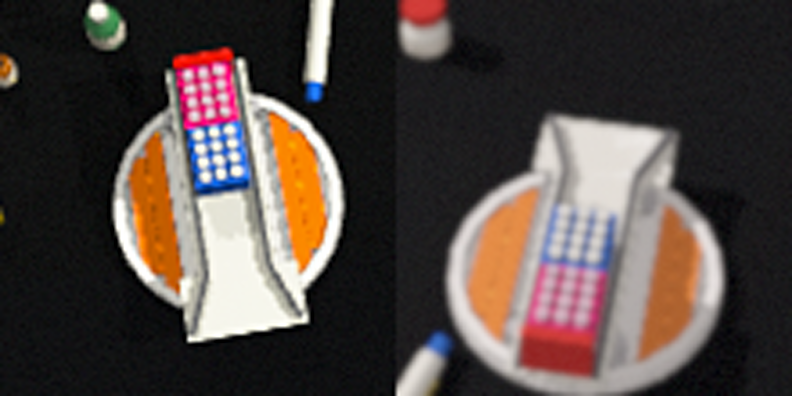

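```bash
python3 - <<'E'
from h import *
p=locate('yellow')
pick(p,26+90)
w=ctrl.current_grip_width()*91
if 50<w<60:
    carry(-.117)
    if 50<ctrl.current_grip_width()*91<60: release();push(-.083)
shot("p3");print(ctrl.current_t())
t=cv2.imread("pics/p3t.png");s=cv2.imread("pics/p3s.png")
cv2.imwrite("pics/p3e.png",cv2.resize(np.hstack([t[140:250,190:300],t[165:220,310:365].repeat(2,0).repeat(2,1)]),None,fx=3.6,fy=3.6,interpolation=cv2.INTER_CUBIC))
for n,im,(x0,y0,x1,y1) in(("top",t,(318,180,356,205)),("scene",s,(152,163,184,192))):
    m=cv2.inRange(im[y0:y1,x0:x1],(70,70,70),(255,255,255));m=cv2.morphologyEx(m,cv2.MORPH_CLOSE,np.ones((5,5)))
    c=max(cv2.findContours(m,0,1)[0],key=cv2.contourArea)
    r=cv2.minAreaRect(c);print(n,r,ray(n,[np.array(r[0])+[x0,y0]],.025))
E
```

```text
yellow [array([0.569 , 0.3073]), array([0.5679, 0.3053])]
contact down False [0.569  0.3065 0.0188]
width mm 56.681275278781264
width 57.07550020905873
width 56.58772227218837
contact True [0.4455 0.0073 0.0735] 56.823605294818805
early False [0.4496 0.0076 0.0759]
end True x -0.08370201235368041 y 0.0001303367432181041 [-0.4272  0.4248  0.6635]
68.5417
top ((19.030771255493164, 13.746153831481934), (11.65926456451416, 17.240825653076172), 82.87498474121094) [[ 0.5569 -0.3019]]
scene ((15.980770111083984, 15.09615421295166), (22.35723876953125, 18.631032943725586), 11.309932708740234) [[ 0.5528 -0.3044]]
```

View pics/p3e.png

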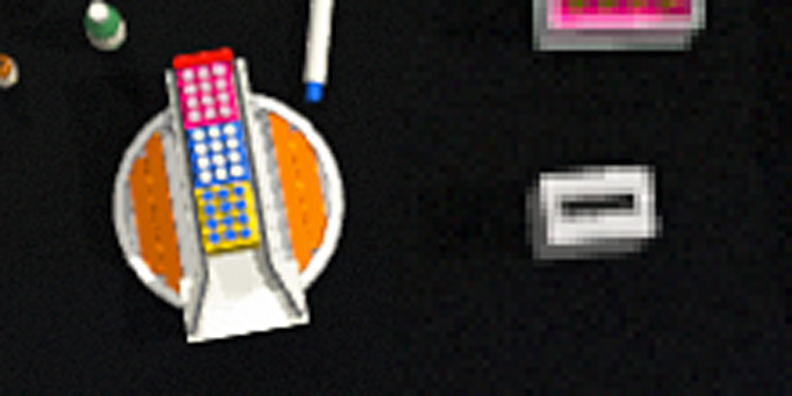

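```bash
python3 - <<'E'
from h import *
pick(np.array([.555,-.303]),95)
w=ctrl.current_grip_width()*91
if 50<w<60:
    carry(-.122)
    if 50<ctrl.current_grip_width()*91<60: release();push(-.1195)
shot("p4");print(ctrl.current_t())
E
```

```text
contact down False [ 0.5555 -0.3033  0.0188]
width mm 55.518252207883364
width 56.04203002283387
width 56.08561402080135
contact True [0.4406 0.0061 0.0735] 55.829509956887705
early False [0.4139 0.0025 0.0759]
end True x -0.11966737196134614 y 0.00018533233610866308 [ 0.2938 -0.2318  0.3144]
85.6917
```

View pics/p4.png

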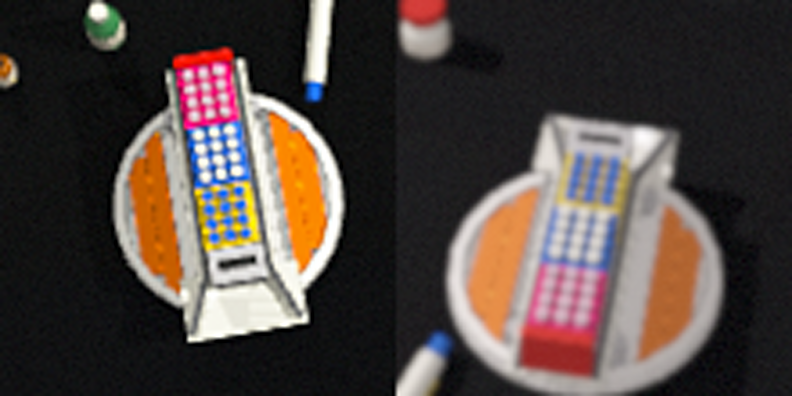

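```bash
python3 - <<'E'
from bench import ctrl
ctrl.sleep(.5);print(ctrl.current_contact_force());ctrl.sign_off()
E
```

```text
[ 1.02016118  0.66233185 -0.38591559]
the job is handed in; nothing more can be done
```

The job is done and handed in at about 86 s on the robot's clock, with 9 pictures viewed. sign_off gives no verdict, so the result rests on the checks below.

- **Stand:** I turned it clockwise by its red stop, without gripping or lifting it, until it met resistance. Afterwards the two camera views put the stand at 8.1° and the channel at 8.05°. The stop's top was at about 108 mm, against 109 mm when settled, so the feet are down. I did not test it for rocking by touch.
- **Row:** Pink, blue and yellow went in through the funnel mouth, then the end block. The pusher stopped on contact each time, 63.9, 64.0 and 36.0 mm apart, which matches the part lengths, so the row is flush. The last picture shows the row straight and closed between the guides.
- **Picking the right racks:** I took the larger pink rack at top-image pixel (347, 228) and left the small one at (347, 255). The turquoise and black racks were also left alone. Grip widths of 55.5 to 57 mm confirmed each part was held across its 56 mm side.

**Disagreements:**
- The stand started about 55° off the channel by my measurement, more than the 20–46° stated. The two views of the finished turn agreed, so I went by the image.
- The channel's middle line came out about 3.6 mm from my first estimate of the base centre. I used the later value.

I saw no knocked part and no slipped grip. I did not check every bystander for movement, but no contact with one was noticed.

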